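# Interlock three chassis rails on the stock board

## Robot

A 6-joint arm with a two-finger parallel gripper is mounted at the origin on the work surface. World frame = base frame: x ahead of the robot, y to its left, z up, the work surface at z = 0. Lengths are in m, angles in rad, forces in N, time in s.
With the tool pointing down it reaches from about 0.325 to 0.85 m from the base axis. Payload 4.4 kg.
Tool frame: the origin (TCP) lies between the finger pads; the fingertips stand 17 mm ahead of it and the grasp point (between the pads) lies 2 mm behind it; z points along the fingers, y is the line along which they close (so a half turn about z gives the same grasp; the last joint's range is limited). The gripper opens to 94 mm and grips with 3 to 60 N. Pads are 16 mm wide; open, the fingers measure 119 mm over their backs; the gripper's body (75 mm by 177 mm) begins 78 mm behind the grasp point.
Start: joints at [1.192, 0.207, 1.542, -0, 1.393, -0.15], TCP at [0.13, 0.56, 0.222] pointing down, gripper open.
Joint ranges: [-2.73, 2.73], [-0.86, 2.22], [0.23, 2.46], [-1.11, 4.25], [0.08, 2.63], [-2.82, 2.82]. Speed limits (rad/s): [2.79, 2.79, 3.14, 3.14, 3.14, 3.14].

## Interface

Orientations are given as a unit quaternion [w, x, y, z].
In Python, from station import status, camera, camera_params, job gives the robot as it stands.
- The arm moves only by the tool arm_command, never from a script. Its argument "moves" is a list of rows, each a list of 3 entries, a list of its own where there are three numbers: the shift along the tool's x, y, z in units of 30 cm (1.0 is 30 cm), then the turn, a rotation vector about the tool's x, y, z in units of 180 degrees (1.0 is 180 degrees), then the finger opening in mm, from 0 to 94. A call has 1 to 8 rows; each row shifts and turns the commanded pose from where the row before left it, along the tool's axes as they then stand; what a row does not reach is not made up. A row lasts 1/10 s, in which the tool goes at most 50 mm and 8.59 degrees, less where a joint would pass 70% of its speed; a pose out of reach is approached as far as the arm can. A call with a number of a shift or a turn outside -1 to 1 is refused whole. A call with a gripper value outside its range is refused whole. The fingers move at their own pace and stop on an object; the grip force is fixed at half the most. Time passes only in rows, so rows that do not move let the fingers close. It gives the time, the measured TCP pose, the force, the opening and the grip force at its end, in the units of the state.
- status.read_state(): the state, without advancing time (a new reading comes with each control period).
- camera(name): name is "side" or "top" or "wrist"; returns the picture (480x640x3 uint8, blue, green, red); there is no depth.
- camera_params(name): a dict with "camera_matrix" (3x3 intrinsics, pixels), "k1" (the pictures are not rectified: a ray, as slopes to the right and down, at radius r is drawn at 1 + k1 r^2 times it, then the intrinsics apply), "extrinsics" (4x4, takes a point from world to camera coordinates); the wrist camera has in their place "T_tool_cam" (4x4, takes a point from camera to tool coordinates, whose origin is the TCP and whose axes are the flange's). Camera axes: x right, y down, z forward; pixel columns grow to the right and rows downward; lengths in m; the calibration is good to about 2 mm. A picture is of the moment at which its call begins: read the wrist's pose just before it. camera_params takes no time and is no camera call.
- job.job_done(): hands the job in; it is judged then, once.
The state is a dict: "clock": time; "joints": joint angles; "joint_vel": joint speeds; "effort": joint torques, N m; "eef_pos": TCP position; "ee_rot": TCP orientation; "wrist_force": force on the tool from outside, world axes, zero at the start; "ft_torque": the same for the moment, N m; "width": opening from 0.0 (shut) to 1.0 (fully open); "grip_force": force on a finger pad.
Only numpy, scipy, OpenCV 4.12 (cv2) and the standard library are available. Lean on these libraries where they do the work, as an engineer would, in place of code of your own. Each camera call takes 0.05 s, during which the arm holds its last target. There are 200 camera calls.

## Task

Slide the loose aluminium rail sideways across the board until it lies tight along the rail by the fence, then gently lower the blue channel, open side down, over their two touching flanges so that it drops fully home and locks the pair together. Finish with all three lying square along the fence, the fence rail close against it, and with the far ends of all three up against the end stop; leave everything else on the bench where it is.

Things in the scene. Friction and masses are not known exactly. Their poses are not given: they have to be found in the camera images.
- board: Wooden plate fixed to the bench, spans x -141..99, y -106..100 mm, top at z = 10 mm. Origin at bench level; +x points to the end stop (away from the robot), +y away from the fence, z up. Dark end stop across the far end: inner face at x = 85 mm, top at z = 44 mm. Dark fence along the -y side: inner face at y = -86 mm, top at z = 32 mm.
- rail_a: Rail A: plain aluminium channel, 160 mm long (along its x), 38 mm wide (y), 28 mm high, all walls 6 mm, lying open side up on the board beside the fence, some 10 to 45 mm short of the end stop. Loose, 0.23 kg. Origin: centre of its underside, z up.
- rail_b: Rail B: loose channel identical to rail A, also open side up on the board, with a gap of 20 to 55 mm between it and rail A on rail A's +y side, skewed by up to 7 degrees. Origin: centre of its underside, z up. 0.18 to 0.3 kg; slides easily when pushed level, but sticks if the push also bears down.
- cap: Cap: loose blue channel, 160 mm long (x), 38 mm wide (y), 48 mm deep, walls 6 mm, 0.27 to 0.45 kg, lying open side down on the bench left or right of the board. Origin: middle of the plane of its flange tips (underside). Laid home, its tips rest on the rails' 6 mm floors and its top 26 mm stand above the rails' edges; beside its flanges the rails have only about 13 mm free, too narrow for fingers.
- meter: Bystander: yellow hand-held multimeter lying flat, 160 x 80 x 44 mm. Loose; leave it where it is. Origin: centre of its underside.
- tin: Bystander: red tin with a brass lid, 94 x 124 x 101 mm. Loose; leave it where it is. Origin: centre of its underside.
- screwdriver: Bystander: screwdriver lying beyond the board. Loose; leave it where it is. Origin: under its shaft; x runs along it to the tip.
- hammer: Bystander: hammer lying on the right, well away from the board. Loose; leave it where it is. Origin: under its shaft; x runs along it to the tip.
- oil: Bystander: small white oil bottle, 44 mm wide and 110 mm tall. Loose; leave it where it is. Origin: centre of its underside.
- spool: Bystander: green spool, 70 mm wide and 50 mm tall. Loose; leave it where it is. Origin: centre of its underside.
- pot: Bystander: steel bowl, 90 mm wide and 50 mm tall, on the left. Loose; leave it where it is. Origin: centre of its underside.
Things that resemble listed ones, but are neither listed nor needed, are in the scene too. Several things have the shape of the cap; the one meant has the colours described above.

How it is judged:
By the outcome, as a careful person would: the job done as asked, in the order asked, and still so for the second after the job is handed in, with the robot touching nothing.
It also fails if it takes over 58 s, if anything falls off the work surface, if the arm or the gripper's body presses on something with over 40 N, if the wrist force passes 120 N, or if a joint passes its speed limit or range.

## Working session

There is one attempt and no reset: what is moved stays moved. The work goes in short steps, Python scripts to look and compute and a tool call to move; the robot and the scene stay as the last step left them, time stands still between calls to the robot, and variables do not carry over. Pictures are saved under pics/ and viewed, at most 10 in all, crops included, and the job is handed in when it is done.

Besides the shell and the picture viewer there is one more tool, called after "Call:" as a command line: name --argument value ..., lists and objects as JSON in quotes. arm_command: Moves the arm, as the interface text tells. Shifts and turns lie within -1 to 1; 1 stands for 30 cm of shift or 180 degrees of turn. Its arguments: {"type":"object","properties":{"moves":{"type":"array","items":{"type":"array"}}},"required":["moves"]}

```bash
ls; mkdir -p pics; python3 - <<'E'
from station import status,camera,camera_params
import cv2,numpy as np
np.set_printoptions(precision=4,suppress=True)
print(status.read_state())
for n in("top","side","wrist"):
    cv2.imwrite(f"pics/{n}0.png",camera(n)); print(n,camera_params(n))
E
```

```text
pics
{'clock': 0.0, 'joints': array([ 1.1925,  0.2074,  1.5429, -0.    ,  1.3935, -0.1505]), 'joint_vel': array([ 0.0002,  0.    ,  0.    , -0.0001, -0.0011, -0.0011]), 'effort': array([  0.0009, -37.0877, -28.1416,   0.0699,   0.0361,  -0.0002]), 'eef_pos': array([0.1296, 0.5594, 0.2213]), 'ee_rot': array([-0.0003,  0.1137,  0.9935, -0.0011]), 'wrist_force': array([ 0.1443,  0.3305, -0.968 ]), 'ft_torque': array([-0.0043, -0.0229, -0.0206]), 'grip_force': 0.0, 'width': 0.998607305896466}
top {'camera_matrix': array([[485.7148,   0.    , 322.456 ],
       [  0.    , 485.7148, 246.96  ],
       [  0.    ,   0.    ,   1.    ]]), 'k1': -0.1083565751893716, 'extrinsics': array([[ 0.0144, -0.9999, -0.0088, -0.0237],
       [-0.9853, -0.0127, -0.1705,  0.5425],
       [ 0.1704,  0.0112, -0.9853,  1.3255],
       [ 0.    ,  0.    ,  0.    ,  1.    ]])}
side {'camera_matrix': array([[499.1293,   0.    , 314.1462],
       [  0.    , 499.1293, 239.9641],
       [  0.    ,   0.    ,   1.    ]]), 'k1': -0.03574431182782604, 'extrinsics': array([[-0.9928, -0.1179, -0.0195,  0.5268],
       [-0.0615,  0.6439, -0.7626,  0.0905],
       [ 0.1025, -0.7559, -0.6466,  1.2019],
       [ 0.    ,  0.    ,  0.    ,  1.    ]])}
wrist {'camera_matrix': array([[378.909 ,   0.    , 314.0263],
       [  0.    , 378.909 , 240.556 ],
       [  0.    ,   0.    ,   1.    ]]), 'k1': -0.0538684433103948, 'T_tool_cam': array([[ 0.0007, -0.9594, -0.2819,  0.0825],
       [ 1.    ,  0.001 , -0.001 , -0.0009],
       [ 0.0013, -0.2819,  0.9594, -0.1625],
       [ 0.    ,  0.    ,  0.    ,  1.    ]])}
```

View pics/top0.png

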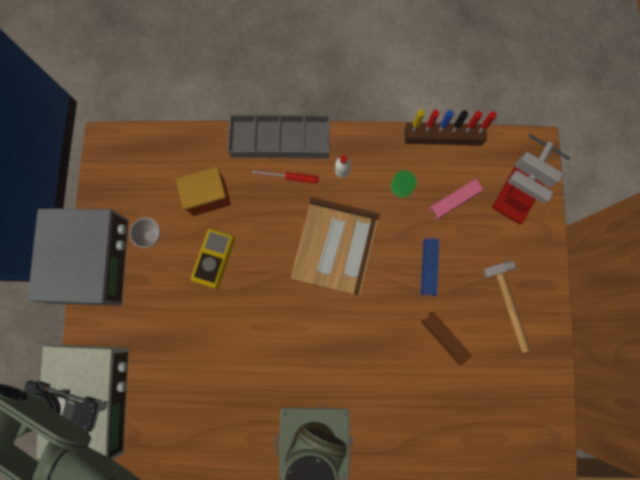

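View pics/side0.png

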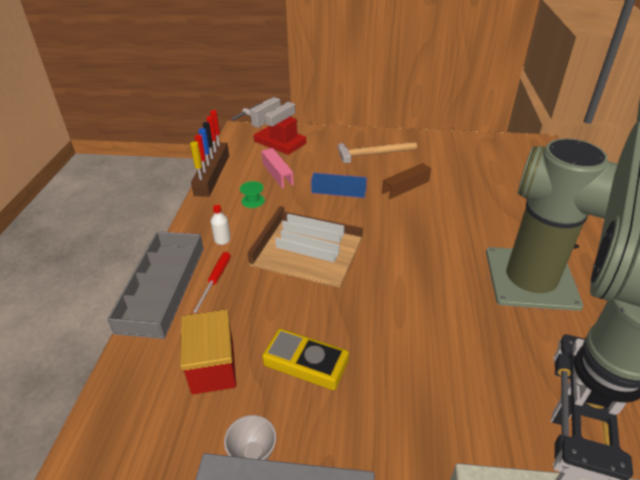

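The top view shows the board around (335,247), rail B at (331,246), rail A at (357,249) beside the right-hand fence, the end stop at the upper edge, and the blue cap at (430,267). The side view agrees: rails near (310,238) and the blue cap at (339,185) lying flat.

```bash
cat > h.py <<'E'
import cv2,numpy as np
from scipy.spatial.transform import Rotation as R
from station import status,camera,camera_params
np.set_printoptions(precision=4,suppress=True)
def tool():
    s=status.read_state();q=s['ee_rot'];T=np.eye(4)
    T[:3,:3]=R.from_quat([q[1],q[2],q[3],q[0]]).as_matrix();T[:3,3]=s['eef_pos'];return T
def shot(n,save=None):
    "picture, K, k1, camera->world"
    p=camera_params(n)
    W=tool()@p['T_tool_cam'] if n=='wrist' else np.linalg.inv(p['extrinsics'])
    im=camera(n)
    if save: cv2.imwrite(save,im)
    return im,p['camera_matrix'],p['k1'],W
def ray(px,K,k1,W,z):
    "pixels -> world points on plane z"
    u=cv2.undistortPoints(np.float64(px).reshape(-1,1,2),K,np.array([k1,0,0,0.]))[:,0]
    d=np.c_[u,np.ones(len(u))]@W[:3,:3].T
    return W[:3,3]+d*((z-W[2,3])/d[:,2])[:,None]
def proj(P,K,k1,W):
    C=np.linalg.inv(W);return cv2.projectPoints(np.float64(P).reshape(-1,1,3),cv2.Rodrigues(C[:3,:3])[0],C[:3,3],K,np.array([k1,0,0,0.]))[0][:,0]
def blobs(m,amin):
    c,_=cv2.findContours(m.astype(np.uint8),cv2.RETR_EXTERNAL,cv2.CHAIN_APPROX_NONE)
    return sorted([x for x in c if cv2.contourArea(x)>amin],key=cv2.contourArea,reverse=True)
def rect(P):
    "min-area rectangle of world points: centre, long, short, yaw deg of long side"
    (c,(a,b),t)=cv2.minAreaRect(np.float32(P[:,:2]*1000))
    if a<b:a,b,t=b,a,t+90
    return np.round([c[0],c[1],a,b,(t+90)%180-90],1)
E
python3 - <<'E'
from h import *
im,*c=shot('top')
hsv=cv2.cvtColor(im,cv2.COLOR_BGR2HSV).astype(int)
H,S,V=hsv[...,0],hsv[...,1],hsv[...,2]
roi=np.zeros(H.shape,bool);roi[195:300,285:385]=1
for b in blobs((S<50)&(V>110)&roi,100):print('rail',rect(ray(b[:,0],*c,.038)),b[:,0].min(0),b[:,0].max(0))
roi[:]=0;roi[225:310,410:450]=1
for b in blobs((H>100)&(H<125)&(S>120)&roi,100):print('cap',rect(ray(b[:,0],*c,.048)))
m=(H>8)&(H<25)&(S<150)&(V>130);roi[:]=0;roi[195:300,285:385]=1
for b in blobs(m&roi,100):print('wood',rect(ray(b[:,0],*c,.01)))
print(hsv[280,330],hsv[225,315],hsv[246,345],hsv[320,330],hsv[246,331],hsv[249,357])
E
```

```text
rail [ 542.  -114.   159.7   38.1  -13.6] [345 221] [369 276]
rail [548.4 -39.7 159.3  37.  -15.5] [318 218] [344 273]
cap [ 491.  -318.9  153.8   37.6   -3.9]
wood [545.5 -38.  225.8 186.7 -12.8]
[ 16 132 147] [ 16 130 147] [ 16 129 152] [ 14 173 122] [ 38  13 152] [ 35  10 152]
```

Call:
arm_command --moves '[[[-0.104, -0.106, -0.004], [0, 0, 0], 94], [[-0.104, -0.106, -0.004], [0, 0, 0], 94], [[-0.104, -0.106, -0.004], [0, 0, 0], 94], [[-0.104, -0.106, -0.004], [0, 0, 0], 94], [[-0.104, -0.106, -0.004], [0, 0, 0], 94], [[-0.104, -0.106, -0.004], [0, 0, 0], 94], [[-0.104, -0.106, -0.004], [0, 0, 0], 94], [[-0.104, -0.106, -0.004], [0, 0, 0], 94]]'

```text
clock: 1.0
eef_pos: [0.316, 0.2543, 0.2321]
ee_rot: [0.0, 0.113, 0.994, 0.0]
wrist_force: [0.7, 0.5, -0.2]
width: 1.002
grip_force: 0.0
```

Call:
arm_command --moves '[[[-0.104, -0.106, -0.004], [0, 0, 0], 94], [[-0.104, -0.106, -0.004], [0, 0, 0], 94], [[-0.104, -0.106, -0.004], [0, 0, 0], 94], [[-0.104, -0.106, -0.004], [0, 0, 0], 94], [[-0.104, -0.106, -0.004], [0, 0, 0], 94], [[-0.104, -0.106, -0.004], [0, 0, 0], 94], [[-0.104, -0.106, -0.004], [0, 0, 0], 94], [[-0.104, -0.106, -0.004], [0, 0, 0], 94]]'

```text
clock: 1.8
eef_pos: [0.5018, -0.05, 0.2416]
ee_rot: [0.0, 0.114, 0.993, 0.0]
wrist_force: [-0.4, 0.0, 1.0]
width: 1.001
grip_force: 0.0
```

Call:
arm_command --moves '[[[0, 0, 0], [0, 0, 0], 94], [[0, 0, 0], [0, 0, 0], 94]]'

```text
clock: 2.0
eef_pos: [0.5011, -0.0488, 0.2411]
ee_rot: [-0.001, 0.115, 0.993, 0.0]
wrist_force: [-0.0, 0.6, 0.4]
width: 1.001
grip_force: 0.0
```

```bash
python3 - <<'E'
from h import *
im,*c=shot('wrist','pics/w1.png');np.savez('w1.npz',im=im,K=c[0],k1=c[1],W=c[2])
print(tool())
E
```

```text
[[-0.9741  0.2263 -0.0015  0.5006]
 [ 0.2263  0.9741  0.001  -0.0478]
 [ 0.0016  0.0006 -1.      0.2411]
 [ 0.      0.      0.      1.    ]]
```

View pics/w1.png

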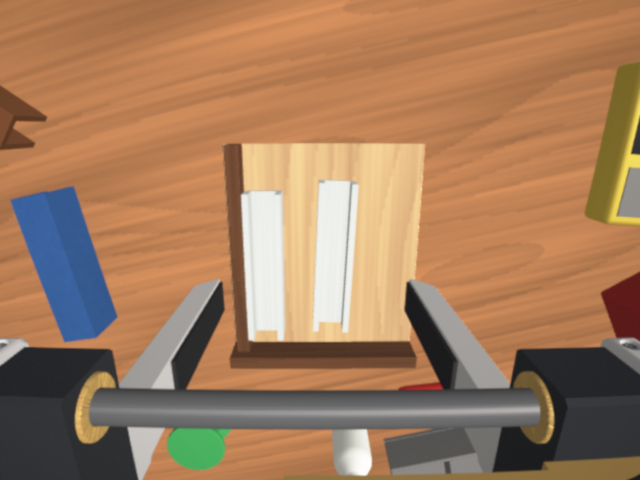

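The wrist view shows the board (225–425, 143–365), fence on the left at x≈238, end stop at the bottom y≈355, rail A at (263,265), rail B at (335,255), cap at (65,265). I'll zoom in.

```bash
python3 - <<'E'
from h import *
im=np.load('w1.npz')['im']
cv2.imwrite('pics/w1z.png',cv2.resize(im[130:375,215:435],None,fx=2.44,fy=2.44,interpolation=cv2.INTER_CUBIC))
E
```

```text
(no output)
```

View pics/w1z.png

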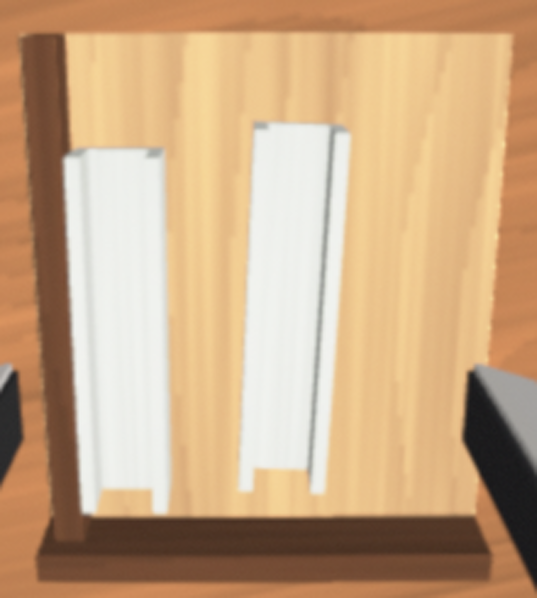

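```bash
python3 - <<'E'
from h import *
d=np.load('w1.npz');c=[d['K'],float(d['k1']),d['W']]
z=lambda L:np.array(L)/2.44+[215,130]
def rep(n,L,h):
    P=ray(z(L),*c,h);print(n,np.round(P[:,:2]*1000,1).tolist());return P
w=rep('wood rearL, rearR, stopR, stopL base',[(67,33),(513,33),(476,515),(88,516)],.01)
rep('stop top inner',[(40,553),(490,553)],.044)
rep('A',[(65,157),(163,152),(168,512),(82,513)],.038)
rep('B',[(253,127),(349,131),(324,493),(240,491)],.038)
print(np.degrees([np.arctan2(*(w[2]-w[1])[1::-1]),np.arctan2(*(w[3]-w[0])[1::-1]),np.arctan2(*(w[0]-w[1])[1::-1])+np.pi/2]))
th=np.degrees(np.arctan2(*(w[2]+w[3]-w[1]-w[0])[1::-1]));
Rb=R.from_euler('z',th,degrees=True).as_matrix()[:2,:2]
o=np.mean([w[i,:2]-Rb@np.array(q)/1000 for i,q in enumerate([(-141,-86),(-141,100),(85,100),(85,-86)])],0)
print(th,o)
for n,L,h in[('wood',[(67,33),(513,33),(476,515),(88,516)],.01),('stoptop',[(40,553),(490,553)],.044),('A',[(65,157),(163,152),(168,512),(82,513)],.038),('B',[(253,127),(349,131),(324,493),(240,491)],.038)]:
    print(n,np.round(1000*(ray(z(L),*c,h)[:,:2]-o)@Rb,1).tolist())
H=cv2.cvtColor(d['im'],cv2.COLOR_BGR2HSV)
b=blobs((H[...,0]>100)&(H[...,0]<125)&(H[...,1]>120),800)
for x in b:
    print(cv2.approxPolyDP(x,4,True)[:,0].tolist())
E
```

```text
wood rearL, rearR, stopR, stopL base [[416.5, -104.7], [458.4, 75.8], [679.0, 25.1], [636.7, -158.0]]
stop top inner [[631.5, -173.4], [677.5, 23.5]]
A [[463.0, -113.5], [470.1, -74.9], [627.4, -113.4], [619.2, -151.2]]
B [[468.5, -37.8], [478.7, -1.2], [633.8, -43.3], [624.3, -79.5]]
[-12.9474 -13.6083 -13.0473]
-13.277925411978226 [ 0.5733 -0.0537]
wood [[-140.9, -85.7], [-141.6, 99.7], [84.8, 101.0], [85.6, -87.0]]
stoptop [[84.1, -103.1], [83.7, 99.1]]
A [[-93.6, -83.5], [-95.6, -44.3], [66.3, -45.7], [67.1, -84.3]]
B [[-105.6, -8.6], [-104.2, 29.4], [56.5, 24.0], [55.6, -13.4]]
[[72, 188], [12, 200], [65, 340], [95, 336], [115, 317]]
```

Call:
arm_command --moves '[[[0, 0, 0], [0, 0, 0.0455], 94], [[0, 0, 0], [0, 0, 0.0455], 94], [[0, 0, 0], [0, 0, 0.0455], 94], [[0, 0, 0], [0, 0, 0.0455], 94], [[0, 0, 0], [0, 0, 0.0455], 94], [[0, 0, 0], [0, 0, 0.0455], 94], [[0, 0, 0], [0, 0, 0.0455], 94], [[0, 0, 0], [0, 0, 0.0455], 94]]'

```text
clock: 2.85
eef_pos: [0.5003, -0.0463, 0.2416]
ee_rot: [-0.0, 0.634, 0.773, 0.0]
wrist_force: [-0.0, 0.1, 0.4]
width: 1.0
grip_force: 0.0
```

Call:
arm_command --moves '[[[0, 0, 0], [0, 0, 0.0455], 94], [[0, 0, 0], [0, 0, 0.0455], 94], [[0, 0, 0], [0, 0, 0.0455], 94], [[0.11, 0.078, 0], [0, 0, 0], 94], [[0.11, 0.078, 0], [0, 0, 0], 94], [[0, 0, 0.12], [0, 0, 0], 94], [[0, 0, 0.15], [0, 0, 0], 94], [[0, 0, 0], [0, 0, 0], 94]]'

```text
clock: 3.65
eef_pos: [0.5555, 0.0082, 0.1541]
ee_rot: [-0.005, 0.782, 0.623, -0.005]
wrist_force: [-0.7, 0.1, -1.5]
width: 0.996
grip_force: 0.0
```

```bash
cat >> h.py <<'E'
O=np.array([.5733,-.0537]);TH=-13.2;RB=R.from_euler('z',TH,degrees=True).as_matrix()[:2,:2]
def tb():
    "TCP in board frame mm, z, tool-x yaw relative to board"
    T=tool();return np.round([*(1000*(T[:2,3]-O)@RB),1000*T[2,3],np.degrees(np.arctan2(T[1,0],T[0,0]))-TH],1), T[:3,2]
E
python3 -c "
from h import *
print(tb(),status.read_state()['joints'])"
```

```text
(array([-31.4,  56.2, 154.1,  90.2]), array([-0.0146,  0.0022, -0.9999])) [-0.1411  0.2409  1.648   0.0002  1.2675  0.0852]
```

Call:
arm_command --moves '[[[0, 0, 0.14], [0, 0, 0], 94], [[0, 0, 0.14], [0, 0, 0], 94], [[0, 0, 0.08], [0, 0, 0], 94], [[0, 0, 0.04], [0, 0, 0], 94], [[0, 0, 0], [0, 0, 0], 94], [[0, 0, 0], [0, 0, 0], 94]]'

```text
clock: 4.25
eef_pos: [0.5634, 0.0055, 0.0428]
ee_rot: [0.001, 0.783, 0.622, 0.001]
wrist_force: [0.3, -0.1, 0.1]
width: 1.002
grip_force: 0.0
```

```bash
python3 -c "
from h import *
print(tb())"
```

```text
(array([-23.1,  55.4,  42.8,  90.1]), array([ 0.0033, -0.0004, -1.    ]))
```

Call:
arm_command --moves '[[[0, 0, 0.027], [0, 0, 0], 94], [[-0.03, 0, 0], [0, 0, 0], 94], [[-0.02, 0, 0], [0, 0, 0], 94], [[-0.015, 0, 0], [0, 0, 0], 94], [[-0.015, 0, 0], [0, 0, 0], 94], [[-0.015, 0, 0], [0, 0, 0], 94], [[-0.015, 0, 0], [0, 0, 0], 94], [[-0.015, 0, 0], [0, 0, 0], 94]]'

```text
clock: 5.05
eef_pos: [0.5537, -0.0313, 0.0329]
ee_rot: [0.0, 0.783, 0.622, 0.0]
wrist_force: [1.1, 2.7, 2.7]
width: 1.001
grip_force: 1.4
```

```bash
python3 -c "
from h import *
print(tb())"
```

```text
(array([-24.2,  17.3,  32.9,  90.1]), array([ 0.0011,  0.0002, -1.    ]))
```

Call:
arm_command --moves '[[[-0.015, 0, 0], [0, 0, 0], 94], [[-0.015, 0, 0], [0, 0, 0], 94], [[-0.015, 0, 0], [0, 0, 0], 94], [[-0.005, 0, 0], [0, 0, 0], 94], [[-0.005, 0, 0], [0, 0, 0], 94], [[0, 0, 0], [0, 0, 0], 94]]'

```text
clock: 5.65
eef_pos: [0.5495, -0.0472, 0.0325]
ee_rot: [-0.0, 0.783, 0.621, -0.0]
wrist_force: [0.5, 3.3, 2.2]
width: 1.003
grip_force: 1.5
```

```bash
python3 -c "
from h import *
print(tb())"
```

```text
(array([-24.7,   0.9,  32.5,  90. ]), array([-0.0001,  0.0001, -1.    ]))
```

Call:
arm_command --moves '[[[-0.004, 0, 0], [0, 0, 0], 94], [[-0.004, 0, 0], [0, 0, 0], 94], [[0, 0, 0], [0, 0, 0], 94]]'

```text
clock: 5.95
eef_pos: [0.5494, -0.0476, 0.0326]
ee_rot: [-0.001, 0.783, 0.622, 0.001]
wrist_force: [3.0, 8.8, 2.1]
width: 1.0
grip_force: 4.6
```

Call:
arm_command --moves '[[[-0.004, 0, 0], [0, 0, 0], 94], [[0, 0, 0], [0, 0, 0], 94]]'

```text
clock: 6.15
eef_pos: [0.5494, -0.0476, 0.0326]
ee_rot: [-0.002, 0.783, 0.622, 0.002]
wrist_force: [3.1, 12.3, 2.3]
width: 1.001
grip_force: 6.2
```

Call:
arm_command --moves '[[[-0.004, 0, 0], [0, 0, 0], 94], [[0, 0, 0], [0, 0, 0], 94]]'

```text
clock: 6.35
eef_pos: [0.5494, -0.0476, 0.0326]
ee_rot: [-0.002, 0.783, 0.621, 0.003]
wrist_force: [4.2, 15.0, 2.7]
width: 1.0
grip_force: 7.8
```

Call:
arm_command --moves '[[[0.06, 0, 0], [0, 0, 0], 94], [[0, 0, -0.12], [0, 0, 0], 94], [[0, 0, -0.12], [0, 0, -0.0455], 94], [[0, 0, 0], [0, 0, -0.0455], 94], [[0, 0, 0], [0, 0, -0.0455], 60], [[0, 0, 0], [0, 0, -0.0455], 25], [[0, 0, 0], [0, 0, -0.0455], 25], [[0, 0, 0], [0, 0, -0.0455], 25]]'

```text
clock: 7.15
eef_pos: [0.5517, -0.0353, 0.1038]
ee_rot: [-0.0, 0.451, 0.892, -0.001]
wrist_force: [-0.2, 0.0, -0.3]
width: 0.693
grip_force: 0.0
```

Call:
arm_command --moves '[[[0, 0, 0], [0, 0, -0.0455], 25], [[0, 0, 0], [0, 0, -0.0455], 25], [[0, 0, 0], [0, 0, -0.0455], 25], [[0, 0, 0], [0, 0, -0.0455], 25], [[0.117, -0.067, 0], [0, 0, -0.0455], 25], [[0.117, -0.067, 0], [0, 0, 0], 25], [[0.117, -0.067, 0], [0, 0, 0], 25], [[0, 0, 0], [0, 0, 0], 25]]'

```text
clock: 7.95
eef_pos: [0.4285, -0.0638, 0.1021]
ee_rot: [-0.004, 0.114, 0.993, -0.0]
wrist_force: [-0.1, -0.3, -0.8]
width: 0.264
grip_force: 0.0
```

Call:
arm_command --moves '[[[0, 0, 0], [0, 0, 0], 25], [[0, 0, 0], [0, 0, 0], 25]]'

```text
clock: 8.15
eef_pos: [0.4363, -0.0643, 0.105]
ee_rot: [0.001, 0.114, 0.994, -0.001]
wrist_force: [-0.8, 0.1, -0.6]
width: 0.262
grip_force: 0.0
```

```bash
python3 -c "
from h import *
print(tb())
im,*c=shot('wrist','pics/w2.png');np.savez('w2.npz',im=im,K=c[0],k1=c[1],W=c[2])"
```

```text
(array([-130.9,  -41.6,  105. ,  180.2]), array([ 0.0014, -0.0012, -1.    ]))
```

View pics/w2.png

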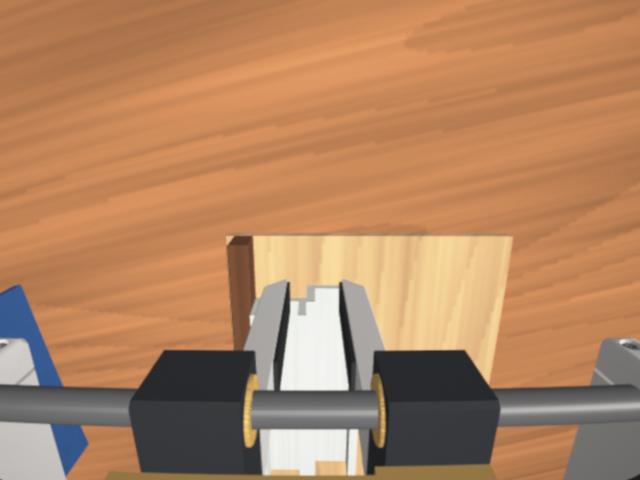

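The picture shows the two rails touching (seam near (305,300)) with the fingertips at (278,283) and (350,283), behind their rear ends.

Call:
arm_command --moves '[[[0, -0.021, 0.1], [0, 0, 0], 25], [[0, 0, 0.1], [0, 0, 0], 25], [[0, 0, 0.04], [0, 0, 0], 25], [[0, 0, 0], [0, 0, 0], 25], [[-0.03, 0, 0], [0, 0, 0], 25], [[-0.015, 0, 0], [0, 0, 0], 25], [[-0.015, 0, 0], [0, 0, 0], 25], [[-0.015, 0, 0], [0, 0, 0], 25]]'

```text
clock: 9.0
eef_pos: [0.457, -0.0753, 0.0335]
ee_rot: [0.001, 0.114, 0.994, -0.0]
wrist_force: [0.6, 0.1, -0.9]
width: 0.265
grip_force: 0.0
```

Call:
arm_command --moves '[[[-0.015, 0, 0], [0, 0, 0], 25], [[-0.015, 0, 0], [0, 0, 0], 25], [[-0.015, 0, 0], [0, 0, 0], 25], [[-0.01, 0, 0], [0, 0, 0], 25]]'

```text
clock: 9.4
eef_pos: [0.4676, -0.0776, 0.033]
ee_rot: [-0.005, 0.113, 0.994, 0.001]
wrist_force: [-13.6, 2.4, 18.3]
width: 0.266
grip_force: 9.6
```

```bash
python3 -c "
from h import *
print(tb())"
```

```text
(array([-97.4, -47.4,  33. , 180.2]), array([-0.0107,  0.0025, -0.9999]))
```

Call:
arm_command --moves '[[[0.02, 0, -0.01], [0, 0, 0], 25], [[0.06, 0, -0.01], [0, 0, 0], 25], [[0.06, 0, 0], [0, 0, 0], 22], [[0, 0.056, 0], [0, 0, 0], 22], [[0, 0, 0], [0, 0, 0], 22]]'

```text
clock: 9.9
eef_pos: [0.4344, -0.0519, 0.0386]
ee_rot: [0.0, 0.113, 0.994, 0.0]
wrist_force: [-0.0, -0.1, 0.5]
width: 0.237
grip_force: 0.0
```

```bash
python3 -c "
from h import *
print(tb())
im,*c=shot('wrist');np.savez('w3.npz',im=im,K=c[0],k1=c[1],W=c[2])
cv2.imwrite('pics/w3z.png',cv2.resize(im[220:480,180:460],None,fx=2.3,fy=2.3,interpolation=2))"
```

```text
(array([-135.7,  -30. ,   38.6,  180.2]), array([ 0.0004,  0.0003, -1.    ]))
```

View pics/w3z.png

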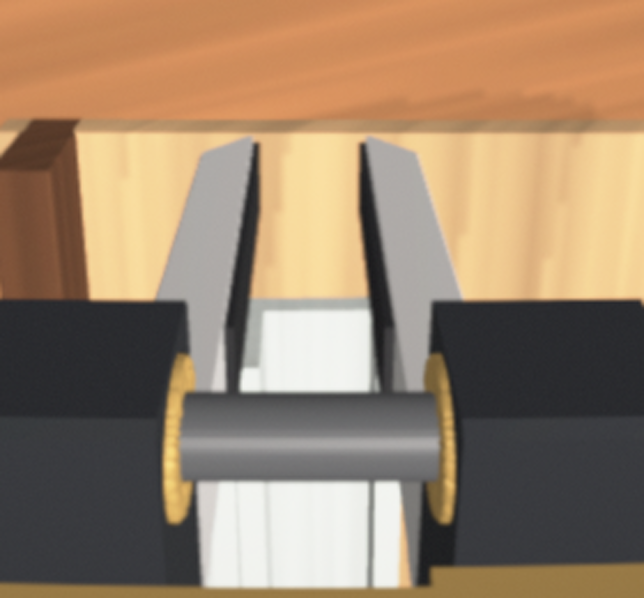

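The crop shows B's rear (seam flange at (250,310), outer flange at (385,360)) ahead of the two fingers, which line up with its flanges.

Call:
arm_command --moves '[[[-0.05, 0, 0], [0, 0, 0], 22], [[-0.02, 0, 0], [0, 0, 0], 22], [[-0.015, 0, 0], [0, 0, 0], 22], [[-0.015, 0, 0], [0, 0, 0], 22], [[0, 0, 0], [0, 0, 0], 22]]'

```text
clock: 10.45
eef_pos: [0.4639, -0.0597, 0.0384]
ee_rot: [-0.0, 0.114, 0.994, 0.0]
wrist_force: [0.5, 0.5, -0.8]
width: 0.231
grip_force: 0.0
```

Call:
arm_command --moves '[[[-0.015, 0, 0], [0, 0, 0], 22], [[-0.015, 0, 0], [0, 0, 0], 22], [[0, 0, 0], [0, 0, 0], 22]]'

```text
clock: 10.75
eef_pos: [0.472, -0.0614, 0.0382]
ee_rot: [-0.001, 0.114, 0.994, 0.0]
wrist_force: [-2.6, 1.6, 0.9]
width: 0.235
grip_force: 1.2
```

```bash
python3 -c "
from h import *
print(tb())"
```

```text
(array([-96.9, -30.6,  38.2, 180.2]), array([-0.0015,  0.0005, -1.    ]))
```

Call:
arm_command --moves '[[[-0.012, 0, 0], [0, 0, 0], 22], [[-0.012, 0, 0], [0, 0, 0], 22], [[-0.008, 0, 0], [0, 0, 0], 22], [[0, 0, 0], [0, 0, 0], 22]]'

```text
clock: 11.15
eef_pos: [0.4824, -0.0639, 0.0384]
ee_rot: [0.0, 0.114, 0.994, -0.0]
wrist_force: [-1.6, 1.0, -0.7]
width: 0.237
grip_force: 0.6
```

Call:
arm_command --moves '[[[-0.006, 0, 0], [0, 0, 0], 22], [[-0.006, 0, 0], [0, 0, 0], 22], [[0, 0, 0], [0, 0, 0], 22]]'

```text
clock: 11.45
eef_pos: [0.484, -0.0642, 0.0384]
ee_rot: [-0.002, 0.114, 0.994, 0.0]
wrist_force: [-5.7, 0.3, 4.5]
width: 0.234
grip_force: 3.3
```

```bash
python3 -c "
from h import *
print(tb())"
```

```text
(array([-84.5, -30.6,  38.4, 180.2]), array([-0.0036,  0.0009, -1.    ]))
```

Call:
arm_command --moves '[[[-0.006, 0, 0], [0, 0, 0], 22], [[-0.004, 0, 0], [0, 0, 0], 22], [[0, 0, 0], [0, 0, 0], 22]]'

```text
clock: 11.75
eef_pos: [0.4841, -0.0641, 0.038]
ee_rot: [-0.005, 0.113, 0.994, 0.001]
wrist_force: [-12.5, 2.7, 9.1]
width: 0.231
grip_force: 6.3
```

```bash
python3 -c "
from h import *
print(tb())"
```

```text
(array([-84.5, -30.5,  38. , 180.2]), array([-0.0099,  0.0023, -0.9999]))
```

Call:
arm_command --moves '[[[0.06, 0, 0], [0, 0, 0], 22], [[0, 0, -0.15], [0, 0, 0], 60], [[0, 0.02, -0.16], [0, 0, 0], 94], [[0, 0.04, -0.16], [0, 0, 0], 94], [[0, 0, -0.16], [0, 0, 0], 94], [[0, 0, 0], [0, 0, 0], 94], [[0, 0, 0], [0, 0, 0], 94]]'

```text
clock: 12.45
eef_pos: [0.4771, -0.0442, 0.2299]
ee_rot: [0.004, 0.114, 0.994, -0.001]
wrist_force: [-0.0, 0.1, -0.1]
width: 0.706
grip_force: 0.0
```

```bash
python3 -c "
from h import *
print(tb())
im,*c=shot('wrist');np.savez('w4.npz',im=im,K=c[0],k1=c[1],W=c[2])
u0=proj([[*(O+RB@[.005,-.03]),.03]],*c)[0].astype(int)-[105,110];print(u0)
cv2.imwrite('pics/w4z.png',cv2.resize(im[u0[1]:u0[1]+240,u0[0]:u0[0]+240],None,fx=2.5,fy=2.5,interpolation=2))"
```

```text
(array([-95.8, -12.7, 229.9, 180.2]), array([ 0.007 , -0.0019, -1.    ]))
[193 198]
```

View pics/w4z.png

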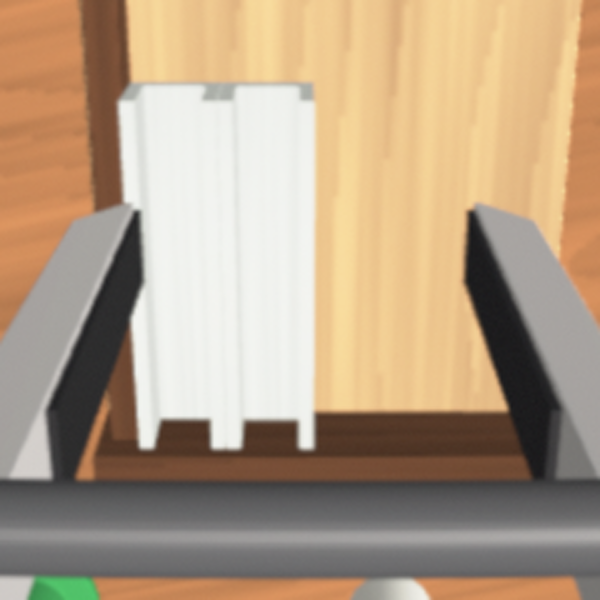

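The crop shows both rails flush and touching (seam from (219,100) to (227,450)), front ends at the stop, A along the fence. Now I measure the seam and the cap.

```bash
python3 - <<'E'
from h import *
d=np.load('w4.npz');c=[d['K'],float(d['k1']),d['W']]
P=ray(np.array([(119,100),(218,100),(315,100),(315,449),(227,449),(139,449)])/2.5+[193,198],*c,.038)
print(np.round(1000*(P[:,:2]-O)@RB,1).tolist())
d=np.load('w1.npz');c=[d['K'],float(d['k1']),d['W']]
# cap: top quad corners at z=.048 seen from the board side: contour [72,188],[12,200],[65,340],[95,336],[115,317]
im=d['im'];cv2.imwrite('pics/capz.png',cv2.resize(im[175:355,0:130],None,fx=3.3,fy=3.3,interpolation=2))
E
```

```text
[[-75.1, -85.6], [-75.2, -47.0], [-75.4, -9.2], [85.2, -8.0], [85.5, -46.8], [85.9, -85.8]]
```

View pics/capz.png

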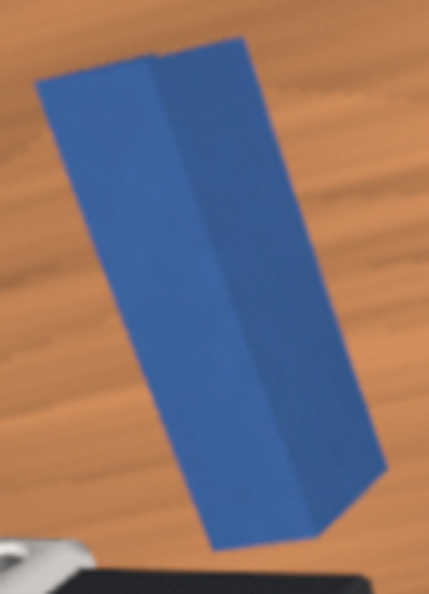

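The cap's top face has corners (37,82), (157,55), (318,537), (214,550) in this crop.

```bash
python3 - <<'E'
from h import *
d=np.load('w1.npz');c=[d['K'],float(d['k1']),d['W']]
P=ray(np.array([(37,82),(157,56),(318,537),(214,550)])/3.3+[0,175],*c,.048)
print(P[:,:2]*1000,rect(P),[np.linalg.norm(P[i]-P[(i+1)%4])for i in range(4)])
m=P.mean(0)[:2];print(m,1000*(m-O)@RB, np.degrees([np.arctan2(*(P[2]-P[1])[1::-1]),np.arctan2(*(P[3]-P[0])[1::-1])])); print(tb(),status.read_state()['joints'])
E
```

```text
[[ 413.4719 -335.8464]
 [ 415.314  -295.5446]
 [ 575.1529 -309.5358]
 [ 572.2659 -346.9069]] [ 493.7 -321.8  160.4   40.3   -4.4] [np.float64(0.04034390087688925), np.float64(0.16045003081740208), np.float64(0.03748247712508633), np.float64(0.1591787243631658)]
[ 0.4941 -0.322 ] [ -15.898  -279.2673] [-5.0025 -3.9844]
(array([-97.4, -12.7, 227.8, 180.1]), array([ 0.0023, -0.0007, -1.    ])) [-0.2735 -0.0101  1.7672 -0.      1.3821 -1.6164]
```

Call:
arm_command --moves '[[[-0.045, -0.148, 0], [0, 0, 0], 94], [[-0.045, -0.148, 0], [0, 0, 0], 94], [[-0.045, -0.148, 0], [0, 0, 0], 94], [[-0.045, -0.148, 0], [0, 0, 0], 94], [[-0.045, -0.148, 0], [0, 0, 0], 94], [[-0.045, -0.148, 0], [0, 0, 0], 94], [[0, 0, 0], [0, 0, -0.047], 94], [[0, 0, 0], [0, 0, 0], 94]]'

```text
clock: 13.3
eef_pos: [0.4923, -0.3223, 0.2243]
ee_rot: [-0.002, 0.041, 0.999, 0.002]
wrist_force: [-0.5, 1.7, -0.6]
width: 1.001
grip_force: 0.0
```

Call:
arm_command --moves '[[[0.1, 0, 0], [0, 0, 0], 94], [[0, 0, 0], [0, 0, 0], 94], [[0, 0, 0], [0, 0, 0], 94]]'

```text
clock: 13.6
eef_pos: [0.4634, -0.3179, 0.2265]
ee_rot: [-0.0, 0.041, 0.999, 0.001]
wrist_force: [-1.0, -0.2, 0.2]
width: 1.0
grip_force: 0.0
```

```bash
python3 - <<'E'
from h import *
T=tool();im,*c=shot('wrist');np.savez('w5.npz',im=im,K=c[0],k1=c[1],W=c[2])
print(T)
cv2.imwrite('pics/w5z.png',cv2.resize(im[160:480,160:480],None,fx=1.87,fy=1.87,interpolation=2))
E
```

```text
[[-0.9967  0.0817 -0.0008  0.4634]
 [ 0.0817  0.9967  0.0013 -0.3179]
 [ 0.0009  0.0013 -1.      0.2265]
 [ 0.      0.      0.      1.    ]]
```

View pics/w5z.png

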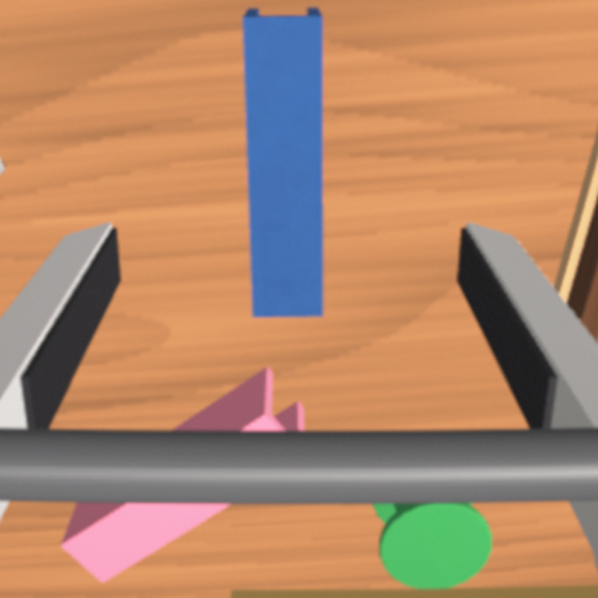

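The cap's top face lies at corners (245,16), (322,16), (322,316), (253,316); the pink lookalike is well past its far end.

```bash
cat > cap.py <<'E'
from h import *
def capfit(f,h):
    d=np.load(f);c=[d['K'],float(d['k1']),d['W']]
    H=cv2.cvtColor(d['im'],cv2.COLOR_BGR2HSV)
    b=blobs((H[...,0]>100)&(H[...,0]<125)&(H[...,1]>130)&(H[...,2]>120),1500)[0]
    return rect(ray(b[:,0],*c,h))
E
python3 - <<'E'
from cap import *
d=np.load('w5.npz');c=[d['K'],float(d['k1']),d['W']]
P=ray(np.array([(245,16),(322,16),(322,316),(253,316)])/1.87+160,*c,.048)
print(rect(P),P.mean(0),[np.linalg.norm(P[i]-P[(i+1)%4])for i in range(4)]);print(capfit('w5.npz',.048))
T=tool();print('tool',T[:3,3])
print('shift in tool', (np.array([*P.mean(0)[:2],0])-[*T[:2,3],0])@T[:3,:3]/.3)
print(np.degrees(np.arctan2(T[1,0],T[0,0]))-180)
E
```

```text
[ 493.5 -322.5  160.2   37.3   -4.1] [ 0.4935 -0.3226  0.048 ] [np.float64(0.03665129534853022), np.float64(0.159827664151399), np.float64(0.037259816292756355), np.float64(0.1598242336607085)]
[ 491.6 -323.6  159.3   35.    -4. ]
tool [ 0.4639 -0.3182  0.227 ]
shift in tool [-0.0994 -0.0068 -0.    ]
-4.636151537929408
```

Call:
arm_command --moves '[[[-0.099, -0.007, 0], [0, 0, -0.0025], 94], [[0, 0, 0.1], [0, 0, 0], 94], [[0, 0, 0.15], [0, 0, 0], 94], [[0, 0, 0.15], [0, 0, 0], 94], [[0, 0, 0.13], [0, 0, 0], 94], [[0, 0, 0.05], [0, 0, 0], 94], [[0, 0, 0], [0, 0, 0], 94], [[0, 0, 0], [0, 0, 0], 94]]'

```text
clock: 14.45
eef_pos: [0.4946, -0.3243, 0.0551]
ee_rot: [0.001, 0.036, 0.999, -0.001]
wrist_force: [-0.3, -0.2, -0.1]
width: 1.0
grip_force: 0.0
```

```bash
python3 -c "
from h import *
print(tool())"
```

```text
[[-0.9974  0.0721  0.0021  0.4946]
 [ 0.0721  0.9974 -0.0018 -0.3243]
 [-0.0022 -0.0017 -1.      0.0551]
 [ 0.      0.      0.      1.    ]]
```

Call:
arm_command --moves '[[[0, 0.006, 0.02], [0, 0, 0], 94], [[0, 0, 0.016], [0, 0, 0], 94], [[0, 0, 0], [0, 0, 0], 60], [[0, 0, 0], [0, 0, 0], 36], [[0, 0, 0], [0, 0, 0], 30], [[0, 0, 0], [0, 0, 0], 30], [[0, 0, 0], [0, 0, 0], 30], [[0, 0, 0], [0, 0, 0], 30]]'

```text
clock: 15.25
eef_pos: [0.4933, -0.3218, 0.0428]
ee_rot: [0.0, 0.036, 0.999, -0.0]
wrist_force: [-0.2, 0.2, -0.4]
width: 0.528
grip_force: 0.0
```

```bash
python3 -c "
from h import *
print(tool(),tb(), status.read_state()['joints'])"
```

```text
[[-0.9974  0.0723  0.0001  0.4933]
 [ 0.0723  0.9974 -0.0001 -0.3218]
 [-0.0001 -0.0001 -1.      0.0428]
 [ 0.      0.      0.      1.    ]] (array([ -16.7, -279.3,   42.8,  189.1]), array([ 0.0001, -0.0001, -1.    ])) [-0.7249  0.4387  1.6445  0.      1.0583 -2.2233]
```

Call:
arm_command --moves '[[[0, 0, 0], [0, 0, 0], 30], [[0, 0, 0], [0, 0, 0], 30], [[0, 0, 0], [0, 0, 0], 30], [[0, 0, 0], [0, 0, 0], 30]]'

```text
clock: 15.65
eef_pos: [0.4932, -0.3218, 0.0427]
ee_rot: [0.0, 0.036, 0.999, -0.0]
wrist_force: [0.1, -0.6, -0.8]
width: 0.402
grip_force: 30.0
```

Call:
arm_command --moves '[[[0, 0, -0.02], [0, 0, 0], 30], [[0, 0, -0.05], [0, 0, 0], 30], [[0, 0, -0.1], [0, 0, 0], 30], [[0, 0, -0.1], [0, 0, 0], 30], [[0, 0, -0.07], [0, 0, 0], 30], [[0, 0, 0], [0, 0, 0], 30], [[0, 0, 0], [0, 0, 0], 30]]'

```text
clock: 16.35
eef_pos: [0.4932, -0.3216, 0.1451]
ee_rot: [0.0, 0.036, 0.999, -0.0]
wrist_force: [-0.3, 0.1, -5.2]
width: 0.401
grip_force: 30.0
```

```bash
python3 -c "
from h import *
print(tool(),tb())"
```

```text
[[-0.9974  0.0722  0.0004  0.4932]
 [ 0.0722  0.9974 -0.0003 -0.3216]
 [-0.0004 -0.0003 -1.      0.1451]
 [ 0.      0.      0.      1.    ]] (array([ -16.8, -279.1,  145.1,  189.1]), array([ 0.0004, -0.0003, -1.    ]))
```

Call:
arm_command --moves '[[[0, 0, 0], [0, 0, 0.0253], 30], [[0, 0, 0], [0, 0, 0.0253], 30], [[-0.01, 0.07, 0], [0, 0, 0], 30], [[-0.01, 0.12, 0], [0, 0, 0], 30], [[-0.01, 0.13, 0], [0, 0, 0], 30], [[-0.01, 0.13, 0], [0, 0, 0], 30], [[-0.01, 0.13, 0], [0, 0, 0], 30], [[-0.01, 0.12, 0], [0, 0, 0], 30]]'

```text
clock: 17.15
eef_pos: [0.5574, -0.119, 0.1422]
ee_rot: [-0.002, 0.115, 0.993, 0.001]
wrist_force: [0.5, -0.3, -3.9]
width: 0.4
grip_force: 30.0
```

Call:
arm_command --moves '[[[0, 0.07, 0], [0, 0, 0], 30], [[0, 0, 0], [0, 0, 0], 30], [[0, 0, 0], [0, 0, 0], 30]]'

```text
clock: 17.45
eef_pos: [0.5624, -0.1004, 0.1428]
ee_rot: [-0.002, 0.115, 0.993, 0.0]
wrist_force: [0.4, 0.2, -4.2]
width: 0.399
grip_force: 30.0
```

```bash
python3 -c "
from h import *
print(tb());p=tool()
im,*c=shot('wrist');np.savez('w6.npz',im=im,K=c[0],k1=c[1],W=c[2])
from cap import capfit
r=capfit('w6.npz',p[2,3]-.0427+.048);print(r,(r[:2]-1000*O)@RB)
cv2.imwrite('pics/w6.png',im)"
```

```text
(array([  0. , -47.9, 142.8, 180. ]), array([-0.0038,  0.0005, -1.    ]))
[543.  -96.9 119.3  38.1 -13.1] [-19.6347 -48.9776]
```

View pics/w6.png

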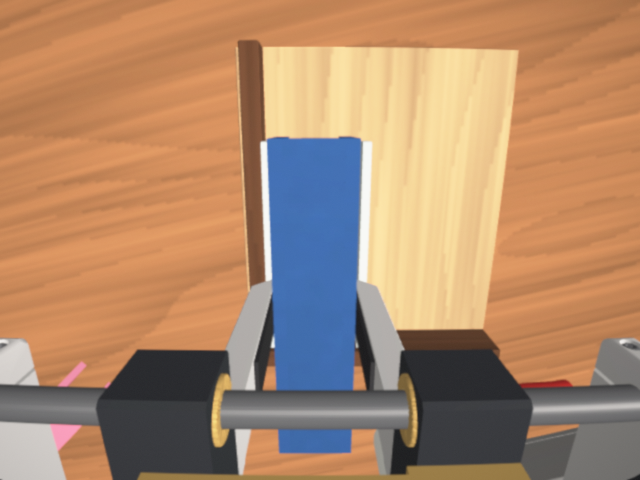

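The view shows the cap (268–362, 137–453) held square over the two rails, white flanges visible evenly on both sides.

Call:
arm_command --moves '[[[0, 0.003, 0.06], [0, 0, 0], 30], [[0, 0, 0.07], [0, 0, 0], 30], [[0, 0, 0.05], [0, 0, 0], 30], [[0, 0, 0.02], [0, 0, 0], 30], [[0, 0, 0], [0, 0, 0], 30], [[0, 0, 0], [0, 0, 0], 30]]'

```text
clock: 18.1
eef_pos: [0.5644, -0.1007, 0.0853]
ee_rot: [0.001, 0.116, 0.993, -0.0]
wrist_force: [0.5, -0.2, -3.5]
width: 0.4
grip_force: 30.0
```

Call:
arm_command --moves '[[[0, 0, 0.01], [0, 0, 0], 30], [[0, 0, 0.01], [0, 0, 0], 30], [[0, 0, 0.01], [0, 0, 0], 30], [[0, 0, 0.01], [0, 0, 0], 30], [[0, 0, 0], [0, 0, 0], 30]]'

```text
clock: 18.6
eef_pos: [0.5634, -0.0999, 0.0721]
ee_rot: [-0.001, 0.115, 0.993, 0.0]
wrist_force: [-0.9, -1.3, -3.9]
width: 0.401
grip_force: 30.0
```

```bash
python3 -c "
from h import *
print(tb())"
```

```text
(array([  0.9, -47.2,  72.1, 180. ]), array([-0.0012,  0.0003, -1.    ]))
```

Call:
arm_command --moves '[[[0, 0, 0.01], [0, 0, 0], 30], [[0, 0, 0.01], [0, 0, 0], 30], [[0, 0, 0.01], [0, 0, 0], 30], [[0, 0, 0.005], [0, 0, 0], 30], [[0, 0, 0], [0, 0, 0], 30]]'

```text
clock: 19.1
eef_pos: [0.5636, -0.1, 0.0618]
ee_rot: [-0.0, 0.115, 0.993, 0.0]
wrist_force: [0.8, -1.3, -3.9]
width: 0.399
grip_force: 30.0
```

Call:
arm_command --moves '[[[-0.005, 0, 0], [0, 0, 0], 30], [[-0.004, 0, 0], [0, 0, 0], 30], [[0, 0, 0], [0, 0, 0], 30], [[0, 0, 0], [0, 0, 0], 30]]'

```text
clock: 19.5
eef_pos: [0.5666, -0.1007, 0.0623]
ee_rot: [-0.0, 0.115, 0.993, 0.0]
wrist_force: [-0.3, 0.7, -2.8]
width: 0.399
grip_force: 30.0
```

```bash
python3 -c "
from h import *
print(tb())"
```

```text
(array([  4.2, -47.3,  62.3, 179.9]), array([-0.,  0., -1.]))
```

Call:
arm_command --moves '[[[-0.003, 0, 0], [0, 0, 0], 30], [[-0.003, 0, 0], [0, 0, 0], 30], [[0, 0, 0], [0, 0, 0], 30]]'

```text
clock: 19.8
eef_pos: [0.5667, -0.1007, 0.0618]
ee_rot: [-0.002, 0.115, 0.993, 0.0]
wrist_force: [-4.1, 1.5, 0.0]
width: 0.402
grip_force: 30.0
```

Call:
arm_command --moves '[[[-0.003, 0, 0], [0, 0, 0], 30], [[0, 0, 0], [0, 0, 0], 30]]'

```text
clock: 20.0
eef_pos: [0.5668, -0.1007, 0.0616]
ee_rot: [-0.003, 0.115, 0.993, 0.0]
wrist_force: [-7.1, 1.3, -1.2]
width: 0.405
grip_force: 30.0
```

```bash
python3 -c "
from h import *
print(tb())"
```

```text
(array([  4.4, -47.2,  61.6, 180. ]), array([-0.0056,  0.0014, -1.    ]))
```

Call:
arm_command --moves '[[[0.005, 0, 0], [0, 0, 0], 30], [[0, 0, 0.004], [0, 0, 0], 30], [[0, 0, 0.004], [0, 0, 0], 30], [[0, 0, 0], [0, 0, 0], 30]]'

```text
clock: 20.4
eef_pos: [0.5667, -0.1007, 0.0594]
ee_rot: [-0.001, 0.115, 0.993, 0.0]
wrist_force: [-4.9, 0.9, -1.7]
width: 0.401
grip_force: 30.0
```

Call:
arm_command --moves '[[[0, 0, 0.003], [0, 0, 0], 30], [[0, 0, 0], [0, 0, 0], 30]]'

```text
clock: 20.6
eef_pos: [0.5667, -0.1007, 0.0588]
ee_rot: [-0.001, 0.115, 0.993, 0.0]
wrist_force: [-6.1, 1.3, -0.8]
width: 0.399
grip_force: 30.0
```

```bash
python3 -c "
from h import *
print(tb())"
```

```text
(array([  4.3, -47.2,  58.8, 180. ]), array([-0.0025,  0.0007, -1.    ]))
```

Call:
arm_command --moves '[[[0, 0, 0], [0, 0, 0], 44], [[0, 0, 0], [0, 0, 0], 50], [[0, 0, 0], [0, 0, 0], 60], [[0, 0, 0], [0, 0, 0], 70], [[0, 0, -0.08], [0, 0, 0], 80], [[0, 0, -0.15], [0, 0, 0], 94], [[0.15, 0, -0.05], [0, 0, 0], 94], [[0.15, 0, 0], [0, 0, 0], 94]]'

```text
clock: 21.4
eef_pos: [0.4832, -0.0817, 0.1471]
ee_rot: [0.005, 0.115, 0.993, -0.001]
wrist_force: [0.5, -1.2, -0.4]
width: 0.988
grip_force: 0.0
```

Call:
arm_command --moves '[[[0.15, 0, -0.1], [0, 0, 0], 94], [[0, 0, -0.1], [0, 0, 0], 94], [[0, 0, 0], [0, 0, 0], 94], [[0, 0, 0], [0, 0, 0], 94]]'

```text
clock: 21.8
eef_pos: [0.4409, -0.0713, 0.2018]
ee_rot: [0.002, 0.115, 0.993, -0.0]
wrist_force: [0.3, -0.1, -0.2]
width: 1.001
grip_force: 0.0
```

```bash
python3 - <<'E'
from h import *
from cap import capfit
im,*c=shot('wrist');np.savez('w7.npz',im=im,K=c[0],k1=c[1],W=c[2])
for h in(.064,.07):
    r=capfit('w7.npz',h);print(h,r,(r[:2]-1000*O)@RB)
print(tb())
# rails: white mask corners at z=.038
H=cv2.cvtColor(im,cv2.COLOR_BGR2HSV);b=blobs((H[...,1]<40)&(H[...,2]>130),60)
for x in b[:6]:
    P=1000*(ray(x[:,0],*c,.038)[:,:2]-O)@RB
    print(cv2.contourArea(x),P.min(0),P.max(0))
# bystanders: top image change
t0=cv2.imread('pics/top0.png');t1=camera('top');d=np.abs(t0.astype(int)-t1).max(2)>40
for x in blobs(d,15):print(cv2.boundingRect(x))
E
```

```text
0.064 [535.  -94.5 111.4  35.5 -12.7] [-27.9714 -48.4679]
0.07 [531.5 -93.7 109.2  34.8 -12.7] [-31.5616 -48.4882]
(array([-125.6,  -47.3,  200.7,  179.9]), array([ 0.0011, -0.0004, -1.    ]))
4771.5 [-84.627  -86.4281] [49.414  -9.5414]
3294.0 [ -72.5675 -251.8163] [  48.9325 -137.2646]
2784.5 [-72.6576  40.5044] [ 48.0566 153.7735]
2465.5 [  72.3868 -262.9361] [ 83.8729 193.6018]
1000.0 [  99.5715 -252.6195] [ 176.9426 -212.1349]
378.5 [  -6.333  -378.7408] [  24.5457 -341.7268]
(267, 210, 120, 198)
(0, 381, 140, 99)
(163, 410, 117, 70)
(0, 411, 39, 69)
(421, 238, 18, 58)
(256, 409, 24, 11)
(336, 438, 10, 18)
(344, 458, 10, 22)
(358, 255, 9, 28)
(312, 443, 11, 6)
(320, 411, 6, 12)
(22, 428, 9, 7)
(307, 426, 7, 7)
```

Call:
arm_command --moves '[[[-0.1, 0.06, -0.09], [0, 0, 0], 94], [[-0.04, 0.06, -0.13], [0, 0, 0], 94], [[0, 0, -0.05], [0, 0, 0], 94], [[0, 0, 0], [0, 0, 0], 94], [[0, 0, 0], [0, 0, 0], 94]]'

```text
clock: 22.4
eef_pos: [0.4884, -0.0454, 0.2798]
ee_rot: [-0.001, 0.115, 0.993, 0.0]
wrist_force: [-0.8, -0.2, -0.2]
width: 1.003
grip_force: 0.0
```

```bash
python3 - <<'E'
from h import *
im,*c=shot('wrist')
print(tb())
H=cv2.cvtColor(im,cv2.COLOR_BGR2HSV)
m=(H[...,0]>100)&(H[...,0]<125)&(H[...,1]>120)&(H[...,2]>60)
b=blobs(m,1500)[0]
B=lambda px,h:np.round(1000*(ray(px,*c,h)[:,:2]-O)@RB,1)
q=cv2.approxPolyDP(b,4,True)[:,0];print(cv2.contourArea(b),q.tolist(),B(q,.064).tolist())
# V profile along cap midline, rear and front, with board x at z=.064
for yb in(-60,-47,-34):
    xs=np.arange(-95,95,1.);P=np.c_[(O+np.c_[xs,np.full_like(xs,yb)]/1000@RB.T),np.full_like(xs,.064)]
    u=proj(P,*c);v=cv2.remap(H,u[:,0].astype(np.float32)[None],u[:,1].astype(np.float32)[None],1)[0].astype(int)
    for i in range(1,len(xs)):
        if abs(v[i]-v[i-1])[1:].max()>18: print(yb,xs[i],v[i-1],v[i])
w=blobs((H[...,1]<40)&(H[...,2]>130),60)
for x in w[:6]:
    P=B(x[:,0],.038)
    if abs(P[:,1]+48).max()<60: print('rail',cv2.contourArea(x),P.min(0),P.max(0))
# y profile at two x at z=.038
for xb in(-65,-30,0,30):
    ys=np.arange(-100,5,1.);P=np.c_[(O+np.c_[np.full_like(ys,xb),ys]/1000@RB.T),np.full_like(ys,.038)]
    u=proj(P,*c);v=cv2.remap(H,u[:,0].astype(np.float32)[None],u[:,1].astype(np.float32)[None],1)[0].astype(int)
    print(xb,[ys[i] for i in range(1,len(ys)) if abs(v[i]-v[i-1])[1:].max()>30])
E
```

```text
(array([-85.2, -11.4, 279.3, 179.9]), array([-0.0041,  0.001 , -1.    ]))
4524.5 [[267, 215], [262, 224], [267, 355], [298, 357], [297, 215], [293, 223], [280, 224], [271, 223]] [[-83.8, -60.7], [-74.3, -66.2], [80.2, -66.7], [82.8, -31.1], [-83.8, -30.0], [-75.4, -34.2], [-74.3, -47.6], [-75.4, -56.9]]
-60 -86.0 [ 17  83 228] [ 14  34 178]
-60 -85.0 [ 14  34 178] [ 92  60 139]
-60 -84.0 [ 92  60 139] [109 121 123]
-60 -83.0 [109 121 123] [108 147 119]
-60 84.0 [110 138 161] [117  78 150]
-60 86.0 [ 51  71 159] [  8  94 176]
-60 87.0 [  8  94 176] [ 12 132 197]
-47 -86.0 [ 16  79 222] [ 18  38 192]
-47 -85.0 [ 18  38 192] [ 33  13 178]
-47 -81.0 [ 47   7 191] [ 46   5 219]
-47 -80.0 [ 46   5 219] [ 47   4 238]
-47 -77.0 [ 55   4 237] [ 83  18 210]
-47 -76.0 [ 83  18 210] [107  72 171]
-47 -75.0 [107  72 171] [108 134 158]
-47 -74.0 [108 134 158] [108 158 167]
-47 83.0 [108 152 165] [111 129 158]
-47 84.0 [111 129 158] [123  61 142]
-47 85.0 [123  61 142] [ 48  78 162]
-47 86.0 [ 48  78 162] [ 10 109 186]
-47 87.0 [ 10 109 186] [ 12 137 207]
-34 -87.0 [ 19  92 241] [ 17  71 226]
-34 -
[... 347 characters left out ...]
0.3 -86.6] [84.7 -9.1]
-65 [np.float64(-88.0), np.float64(-87.0), np.float64(-86.0), np.float64(-71.0), np.float64(-70.0), np.float64(-30.0), np.float64(-29.0), np.float64(-9.0)]
-30 [np.float64(-87.0), np.float64(-86.0), np.float64(-71.0), np.float64(-70.0), np.float64(-69.0), np.float64(-30.0), np.float64(-29.0), np.float64(-28.0), np.float64(-9.0)]
0 [np.float64(-98.0), np.float64(-88.0), np.float64(-87.0), np.float64(-86.0), np.float64(-71.0), np.float64(-70.0), np.float64(-69.0), np.float64(-30.0), np.float64(-29.0), np.float64(-8.0)]
30 [np.float64(-87.0), np.float64(-86.0), np.float64(-70.0), np.float64(-69.0), np.float64(-30.0), np.float64(-29.0), np.float64(-28.0), np.float64(-8.0)]
```

The cap measures x −75 to 84.5 mm and 160 mm long at its home height of z = 64 mm. The rails span y −86 to −9 mm against the fence, and the top view shows the bystanders where they were.

```bash
python3 -c "
from station import job
print(job.job_done())"
```

```text
the job is handed in; nothing more can be done
None
```

The job is handed in at about 22 s. Rail B lies tight along rail A by the fence, the blue cap is fully home over their touching flanges, and all three far ends are against the end stop by my last measurements; the top view showed no bystander moved.

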